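Roll the battery tube in line with its charger

ROBOT

A 6-joint arm with a two-finger parallel gripper is mounted at the origin on the work surface. World frame = base frame: x ahead of the robot, y to its left, z up, the work surface at z = 0. Lengths are in m, angles in degrees, forces in N, time in s.
With the tool pointing down it reaches from about 0.325 to 0.9 m from the base axis. Payload 3.5 kg.
Tool frame: the origin (TCP) lies midway between the tips of the shut fingers; the grasp point (between the pads) lies ctrl.grasp_offset behind it (ctrl.grasp_offset is the distance from the TCP to the grasp point, in m); z points along the fingers, y is the line along which they close (so a half turn about z gives the same grasp; the last joint's range is limited). The gripper opens to 85 mm and grips with 20 to 120 N. Pads are 22 mm wide; open, the fingers measure 114 mm over their backs; the gripper's body (76 mm by 85 mm) begins 54 mm behind the grasp point. The pads swing forward as they close: fully open they stand 13 mm farther back than shut.
Start: joints at [-77.315, 15.837, -1.513, 72.651, 0, 84.076], TCP at [0.199, -0.592, 0.231] pointing down, gripper open.
Joint ranges: [-178.77, 178.77], [-48.84, 107.48], [-61.69, 71.31], [-111.58, 123.2], [-90, 87.43], [-180, 180]. Speed limits (degrees/s): [147.25, 147.25, 180, 180, 180, 180].

INTERFACE

Orientations are given as [roll, pitch, yaw] about the fixed x, y, z axes, in that order (R = Rz(yaw) Ry(pitch) Rx(roll)).
In Python, from workcell import ctrl, fingers, inverse_kinematics, imaging, boxes_of, trace, spot_point gives the robot as it stands. Calls block until the motion is done:
- ctrl.movep(position, orientation): joint-space move of the TCP to a pose.
- ctrl.servo_line(position, ori=None, feed=0.15, force_limit=None): straight line of the TCP; ori=None keeps the orientation; feed is the mean speed in m/s. With force_limit (N) it stops when the force on the tool has changed by that much, and returns True; else False.
- ctrl.move_j(angles): joint-space move.
- fingers.let_go() and fingers.grab(grasp_force=None): open the fingers fully, or close them until they stop; grasp_force is the grip in N (None keeps the last).
- ctrl.dwell(seconds).
- inverse_kinematics(position, orientation): joint angles nearest the present ones, or None.
- imaging.read_camera(name): name is "side" or "top"; returns the picture (384x512x3 uint8, red, green, blue); there is no depth.
- imaging.get_calibration(name): a dict with "fx", "fy", "cx", "cy" (pixels), "rvec" (rotation vector, rad) and "tvec" (3), from world to camera coordinates, as OpenCV has them. Camera axes: x right, y down, z forward; pixel columns grow to the right and rows downward; lengths in m; the calibration is good to about 2 mm. A picture is of the moment at which its call begins. get_calibration takes no time and is no camera call.
A pose or a line that the arm cannot do raises ctrl.Unreachable and nothing moves.
- ctrl.finish_job(): hands the job in; it is judged then, once.
Trained networks look in the newest picture that a camera, given by its name, has taken for a name from the list of things; names that differ only in an ending like _2 or _b are one class to them, and where a whole thing is asked for, a point or a joint stands for the part that bears it (a point fixed in the world has none). Each returns a list of dicts, best first, with "confidence" (0 to 1); they miss things now and then, are a little off and sometimes report something else, mostly with a low value. They report only what shows in the picture. A call takes as long as a camera call. They do not tell look-alikes from the thing itself.
- boxes_of(name, camera): "point" ([column, row] in pixels, amid what is visible of it).
- trace(name, camera): "region" (384x512 bool, what is visible of it) and "point" ([column, row] in pixels, amid what is visible of it).
- spot_point(name, camera): "point" ([column, row] in pixels: a listed point, or the origin of a listed thing).
Readings, each from a call of its own:
- ctrl.read_t(): time.
- ctrl.read_q(): joint angles.
- ctrl.read_dq(): joint speeds.
- ctrl.read_tau(): joint torques, N m.
- ctrl.read_eef_pos(): TCP position.
- ctrl.read_eef_rot(): TCP orientation.
- ctrl.read_contact_force(): force on the tool from outside, world axes, zero at the start.
- ctrl.read_ft_torque(): the same for the moment, N m.
- ctrl.read_finger_gap(): opening from 0.0 (shut) to 1.0 (fully open).
- ctrl.read_grasp_force(): force on a finger pad.
Only numpy, scipy, OpenCV 4.12 (cv2) and the standard library are available. Lean on these libraries where they do the work, as an engineer would, in place of code of your own. Each camera call takes 0.05 s, during which the arm holds its last target. There are 200 camera calls.

TASK

Push with the fingertips on top of the battery tube lying on the bench to roll it gently sideways, until it stops with its end squarely in line with the charger's plug, and leave it lying there at rest. Only touch it from above: do not grip, lift or slide it, and leave the other things on the bench where they are.

Things in the scene. Friction and masses are not known exactly. Their poses are not given: they have to be found in the camera images.
- tube: Battery tube: plain aluminium cylinder with black end bands, lying down, 90 mm diameter, 150 mm long, 0.5 to 0.9 kg. Origin at its middle, on its axis (45 mm above the bench). x along the tube to the socket end (away from the robot); y and z turn as it rolls (z up at the start). Starts 120 to 200 mm left or right of its place, nearly parallel to the plug. Rolls without slipping; slight rolling resistance.
- socket (a point): Centre of the tube's socket end (round brass socket in the flat end face), on the tube's axis, 75 mm from its middle.
- charger: Charger fixed to the bench: grey box 115 mm wide, 130 mm deep, about 80 mm high, with a plug nose on the side facing the robot. Origin on the bench, directly below where the middle of the tube belongs. x points from there along the plug's axis into the charger (away from the robot, turned up to 0.2 rad), y left, z up; box front at x = 140 mm. The tube is to be rolled along y until it lies over this origin.
- plug_tip (a point): Tip of the charger's round brass and black plug nose, 45 mm above the bench, 106 mm from the charger's origin along its x; the tube's socket stands 31 mm short of it when in place. The tube is not plugged in, only lined up.
- jar: Bystander: small grease jar with a screw cap. 46 mm across, 44 mm high, stands upright close to the charger's left side; origin at the centre of its underside. Leave it alone.
- screwdriver: Bystander: screwdriver. About 150 mm long, under 30 mm high, lies flat at the charger's right side, roughly square to the plug's axis; origin on the bench below its middle. Leave it alone.
- tape: Bystander: roll of clear packing tape. 100 mm across, 48 mm high, lying flat at the left; origin at the centre of its underside. Leave it alone.
- adapter: Bystander: black power adapter. 110 x 50 x 32 mm, at the right; origin at the centre of its underside. Leave it alone.
- netbox: Bystander: green network box. 100 x 130 x 28 mm, at the far right; origin at the centre of its underside. Leave it alone.
- puck: Bystander: antenna puck on a short stalk. 60 mm across the foot, 92 mm high, stands at the left; origin at the centre of its underside. Leave it alone.
- mug: Bystander: white mug. 76 mm across, 85 mm high, stands at the far left; origin at the centre of its underside. Leave it alone.
Things that resemble listed ones, but are neither listed nor needed, are in the scene too. Leave any blue or green look-alike of the charger alone.

How it is judged:
By the outcome, as a careful person would: the job done as asked, in the order asked, and still so for the second after the job is handed in, with the robot touching nothing.
It also fails if it takes over 72 s, if anything falls off the work surface, if the arm or the gripper's body presses on something with over 40 N, if the wrist force passes 120 N, or if a joint passes its speed limit or range.

## Working session

There is one attempt and no reset: what is moved stays moved. The work goes in short steps, each a Python script; the robot and the scene stay as the last script left them, time stands still between calls to the robot, and variables do not carry over. Pictures are saved under pics/ and viewed, at most 10 in all, crops included, and the job is handed in when it is done.

```bash
mkdir -p pics; cat > h.py <<'E'
import numpy as np, cv2
from workcell import ctrl, fingers, inverse_kinematics, imaging, boxes_of, trace, spot_point
def snap(cam,name=None):
    im=imaging.read_camera(cam)
    if name: cv2.imwrite('pics/'+name,im[:,:,::-1])
    return im
def cal(cam):
    c=imaging.get_calibration(cam)
    return np.array([[c['fx'],0,c['cx']],[0,c['fy'],c['cy']],[0,0,1.]]),np.array(c['rvec'],float).ravel(),np.array(c['tvec'],float).ravel()
def toz(cam,p,z):
    K,r,t=cal(cam);R=cv2.Rodrigues(r)[0]
    d=R.T@np.linalg.inv(K)@np.array([p[0],p[1],1.]);o=-R.T@t
    return o+d*(z-o[2])/d[2]
def proj(cam,P):
    K,r,t=cal(cam)
    return cv2.projectPoints(np.array(P,float).reshape(-1,3),r,t,K,None)[0].reshape(-1,2)
E
python3 - <<'E'
from h import *
a=snap('top');b=snap('side')
cv2.imwrite('pics/a.png',a[:,:,::-1]);cv2.imwrite('pics/b.png',b[:,:,::-1])
np.set_printoptions(precision=3,suppress=True)
for cam in('top','side'):
    K,r,t=cal(cam);print(cam,K[0,0],-cv2.Rodrigues(r)[0].T@t)
    for n,z in(('tube',.045),('socket',.045),('charger',0),('plug_tip',.045)):
        print(n,[(np.round(d['point']),round(d['confidence'],2),toz(cam,d['point'],z)) for d in spot_point(n,cam)])
for n in('tube','charger'):
    print(n,[(d['point'],round(d['confidence'],2),int(d['region'].sum())) for d in trace(n,'top')])
print(ctrl.read_t())
E
```

```text
top 495.61545065300743 [ 0.227 -0.005  1.583]
tube [(array([276., 159.]), 0.73, array([ 0.477, -0.041,  0.045]))]
socket [(array([276., 132.]), 0.97, array([ 0.561, -0.044,  0.045]))]
charger []
plug_tip [(array([237., 120.]), 0.81, array([0.605, 0.079, 0.045])), (array([182., 269.]), 0.77, array([0.14 , 0.253, 0.045])), (array([319., 246.]), 0.76, array([ 0.204, -0.168,  0.045]))]
side 420.4651912699316 [0.232 0.95  0.719]
tube [(array([230., 188.]), 0.79, array([ 0.477, -0.042,  0.045]))]
socket [(array([202., 184.]), 0.76, array([ 0.563, -0.047,  0.045]))]
charger []
plug_tip [(array([173., 204.]), 0.86, array([0.614, 0.065, 0.045])), (array([352., 275.]), 0.83, array([0.132, 0.254, 0.045])), (array([331., 176.]), 0.57, array([ 0.188, -0.159,  0.045]))]
tube [([275.5, 156.9], 0.91, 1462)]
charger [([325.2, 214.5], 0.83, 1622), ([241.8, 87.8], 0.76, 1710), ([178.5, 239.7], 0.63, 1766)]
0.6
```

View pics/a.png

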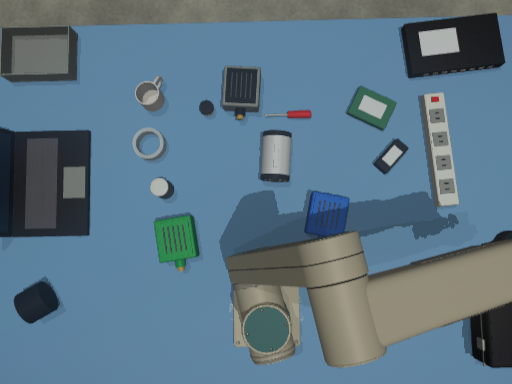

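View pics/b.png

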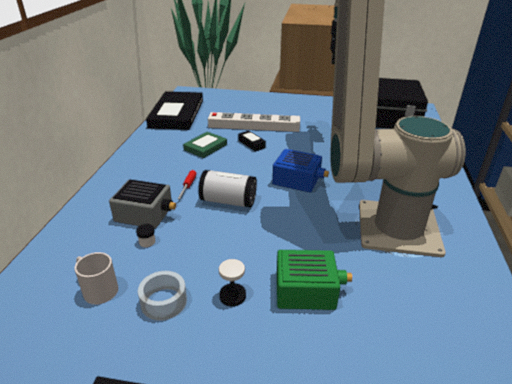

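The grey charger at top (241,88) and side (140,202) is the one meant. Its nose faces the robot and the tube, with the jar and screwdriver on either side. The green box at top (178,240) and the blue one at (325,215) are look-alikes. I'll confirm this in a crop and fit the poses to the silhouettes.

```bash
cat >> h.py <<'E'
from scipy.optimize import minimize
def pts(kind,p):
    x,y,a=p; c,s=np.cos(a),np.sin(a); th=np.linspace(0,2*np.pi,40)
    def cyl(x0,x1,r): return np.array([[X,r*np.cos(t),.045+r*np.sin(t)] for X in(x0,x1) for t in th])
    if kind=='tube': parts=[cyl(-.075,.075,.045)]
    else: parts=[np.array([[X,Y,Z] for X in(.14,.27) for Y in(-.0575,.0575) for Z in(0,.08)]),cyl(.106,.14,.013)]
    R=np.array([[c,-s,0],[s,c,0],[0,0,1]])
    return [q@R.T+[x,y,0] for q in parts]
def render(kind,cam,p):
    m=np.zeros((384*4,512*4),np.uint8)
    for q in pts(kind,p):
        h=cv2.convexHull(((proj(cam,q)+.5)*4*16).astype(np.int32)); cv2.fillConvexPoly(m,h,1,shift=4)
    return cv2.resize(m.astype(np.float32),(512,384),interpolation=cv2.INTER_AREA)
def fit(kind,p0,masks):
    def cost(p): return sum(np.abs(render(kind,c,p)-m).sum()/m.sum() for c,m in masks.items())
    s=np.array([p0]+[np.add(p0,d) for d in((.012,0,0),(0,.012,0),(0,0,.12))])
    r=minimize(cost,p0,method='Nelder-Mead',options=dict(initial_simplex=s,xatol=1e-4,fatol=1e-4))
    return r.x,r.fun
def region(name,cam,guess):
    l=trace(name,cam)
    if not l: return None
    d=min(l,key=lambda d:np.hypot(*(np.array(d['point'])-guess)))
    return d['region'].astype(np.float32) if np.hypot(*(np.array(d['point'])-guess))<30 else None
def fitall(kind,p0,cams=('top','side')):
    off=0 if kind=='tube' else .2
    g={c:proj(c,[p0[0]+off*np.cos(p0[2]),p0[1]+off*np.sin(p0[2]),.05])[0] for c in cams}
    M={c:region(kind,c,g[c]) for c in cams}; M={c:m for c,m in M.items() if m is not None}
    out={'both':fit(kind,p0,M)}
    for c in M: out[c]=fit(kind,p0,{c:M[c]})
    return out
E
python3 - <<'E'
from h import *
np.set_printoptions(precision=4,suppress=True)
a=snap('top');b=snap('side')
for k,p in(('charger',(.5,.08,-.03)),('tube',(.477,-.042,-.03))):
    for c,v in fitall(k,p).items(): print(k,c,*v)
A=cv2.resize(a[50:190,190:340],None,fx=4,fy=4,interpolation=2)[:, :400]
B=cv2.resize(b[150:270,90:270],None,fx=4,fy=4,interpolation=2)[:,:400]
A=A[:480]
cv2.imwrite('pics/c.png',np.hstack([A,B])[:,:,::-1])
E
```

```text
charger both [ 0.5018  0.0757 -0.0638] 0.18635308742523193
charger top [ 0.502   0.075  -0.0593] 0.053032420575618744
charger side [ 0.5014  0.0854 -0.1107] 0.13253453373908997
tube both [ 0.4865 -0.0408 -0.0768] 0.06084328517317772
tube top [ 0.4867 -0.0408 -0.0777] 0.031165311112999916
tube side [ 0.4858 -0.0404 -0.0802] 0.027414772659540176
```

View pics/c.png

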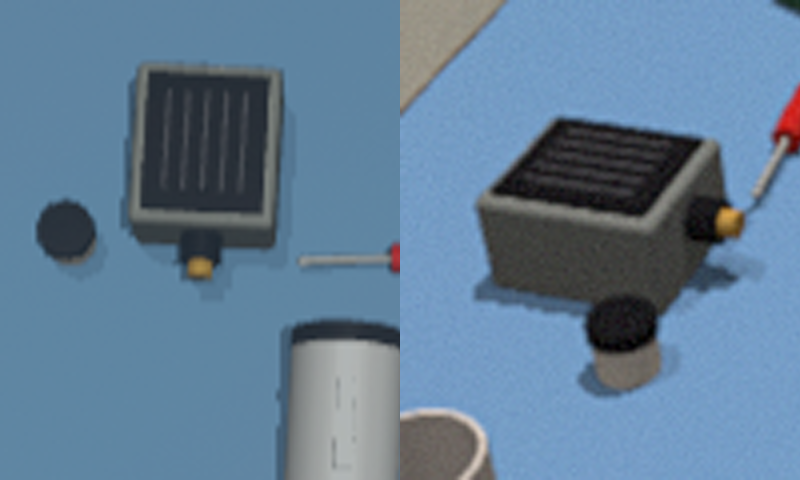

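The crop confirms it: the grey box has its brass nose at top (240,119), facing the tube, and the jar and screwdriver are on its flanks. The tube has to roll about 117 mm to +y. I'll do this in short strokes with the shut fingertips flat on top, starting with one stroke and then checking.

```bash
cat >> h.py <<'E'
def stroke(p,d,s0,feed=.06,press=4):
    """tube pose p=(x,y,yaw); roll by d (+ = left), tip starts s0 past the top line along u"""
    u=np.array([-np.sin(p[2]),np.cos(p[2])]);c=np.array(p[:2]); ori=[180,0,np.degrees(p[2])]
    a=c+u*s0; b=a+u*2*d
    ctrl.movep([*a,.15],ori); ctrl.servo_line([*a,.098],feed=.1)
    hit=ctrl.servo_line([*a,.084],feed=.01,force_limit=press)
    z=ctrl.read_eef_pos()[2]; f0=ctrl.read_contact_force()
    st=ctrl.servo_line([*b,z],feed=feed,force_limit=25)
    f1=ctrl.read_contact_force(); ctrl.dwell(.2)
    e=ctrl.read_eef_pos(); ctrl.servo_line([e[0],e[1],.15],feed=.08)
    print('hit',hit,'z',round(z,4),'f',np.round(f0,1),np.round(f1,1),'stopped',st,'end',np.round(e,3),'t',round(ctrl.read_t(),1))
E
python3 - <<'E'
from h import *
np.set_printoptions(precision=4,suppress=True)
p=(.4865,-.0408,-.078)
ori=[180,0,np.degrees(p[2])]
print(inverse_kinematics([p[0],p[1],.15],ori))
fingers.grab(20)
ctrl.movep([p[0],p[1]-.012,.2],ori)
stroke(p,.024,-.012)
snap('top','d.png');snap('side')
for c,v in fitall('tube',(.4885,-.017,-.078)).items(): print(c,*v)
E
```

```text
[-12.3857   5.4422 -24.4878  60.0699   0.     172.0833]
hit True z 0.0894 f [ 0.9 -0.4  4. ] [-2.2  1.   5.7] stopped False end [ 0.489 -0.005  0.09 ] t 7.8
both [ 0.4881 -0.0181 -0.0496] 0.0344344899058342
side [ 0.4881 -0.0181 -0.0496] 0.0344344899058342
```

The first stroke rolled it 23 mm as planned. I'll do three more, using the half-turned wrist to stay away from joint 6's limit, then retract and measure.

```bash
sed -i 's/ori=\[180,0,np.degrees(p\[2\])\]$/ori=[180,0,np.degrees(p[2])+180]/' h.py; grep -n 'ori=\[' h.py
cat >> h.py <<'E'
def look(p,name=None):
    e=ctrl.read_eef_pos(); ctrl.servo_line([e[0],e[1],.2],feed=.15); ctrl.movep([.3,-.3,.25],[180,0,180]); 
    snap('top',name); snap('side')
    for c,v in fitall('tube',p).items(): print(c,*v)
E
python3 - <<'E'
from h import *
np.set_printoptions(precision=4,suppress=True)
a=-.07;u=np.array([-np.sin(a),np.cos(a)]);c=np.array([.4885,-.0181])
for i in range(3):
    stroke((*c,a),.024,-.012); c=c+u*.0235
print(c); look((*c,a),'e.png')
print(ctrl.read_t())
E
```

```text
49:    u=np.array([-np.sin(p[2]),np.cos(p[2])]);c=np.array(p[:2]); ori=[180,0,np.degrees(p[2])+180]
hit True z 0.0892 f [-0.1 -0.5  4.8] [-1.2  0.9  6.4] stopped False end [0.491 0.018 0.09 ] t 14.3
hit True z 0.0892 f [-0.1 -0.6  4.1] [-1.   0.1  5.9] stopped False end [0.493 0.041 0.09 ] t 18.2
hit True z 0.0891 f [-1.1  0.1  3.6] [-1.6  0.6  6.3] stopped False end [0.495 0.065 0.09 ] t 22.1
[0.4934 0.0522]
both [ 0.4935  0.0549 -0.0754] 0.06814280152320862
top [ 0.4946  0.0549 -0.075 ] 0.037198275327682495
side [ 0.4926  0.055  -0.0677] 0.02323838137090206
24.3083
```

```bash
python3 - <<'E'
from h import *
np.set_printoptions(precision=4,suppress=True)
for i in range(2):
    snap('top');snap('side')
    for c,v in fitall('charger',(.502,.075,-.06)).items(): print(c,*v)
    for c in('top','side'): print(c,[toz(c,d['point'],.045) for d in spot_point('plug_tip',c)[:3]],[toz(c,d['point'],.045) for d in spot_point('socket',c)[:1]])
im=imaging.read_camera('top')
ims=imaging.read_camera('side')
o=[]
for cam,I,(x0,y0,w,h) in(('top',im,(195,55,100,140)),('side',ims,(100,160,140,90))):
    k=4 if cam=='top' else 2.85
    J=cv2.resize(I[y0:y0+h,x0:x0+w],None,fx=k,fy=k,interpolation=2)
    for kind,p,col in(('charger',(.502,.075,-.06),(255,0,0)),('tube',(.494,.055,-.073),(0,255,0))):
        for q in pts(kind,p):
            hl=cv2.convexHull(((proj(cam,q)+.5-[x0,y0])*k).astype(np.int32)); cv2.polylines(J,[hl],True,col,1)
    l=proj(cam,[[.502-.1,.075+.006,.045],[.502+.14,.075-.0084,.045]]);l=((l+.5-[x0,y0])*k).astype(int)
    cv2.line(J,tuple(map(int,l[0])),tuple(map(int,l[1])),(255,255,0),1)
    o.append(J)
H=max(j.shape[0] for j in o);o=[cv2.copyMakeBorder(j,0,H-j.shape[0],0,0,0) for j in o]
cv2.imwrite('pics/f.png',np.hstack(o)[:,:,::-1]);print(np.hstack(o).shape)
E
```

```text
both [ 0.5019  0.078  -0.0726] 0.20077869296073914
top [ 0.5007  0.0773 -0.0687] 0.06543359905481339
side [ 0.5028  0.0796 -0.0856] 0.13124217092990875
top [array([0.1354, 0.2521, 0.045 ]), array([0.598 , 0.0729, 0.045 ]), array([ 0.2044, -0.1714,  0.045 ])] [array([0.5671, 0.0424, 0.045 ])]
side [array([ 0.1894, -0.1579,  0.045 ]), array([0.6091, 0.071 , 0.045 ]), array([0.6543, 0.3967, 0.045 ])] [array([0.5691, 0.0541, 0.045 ])]
both [ 0.5011  0.0803 -0.0788] 0.22373248636722565
top [ 0.5015  0.0815 -0.0837] 0.07488545030355453
side [ 0.5035  0.0761 -0.0814] 0.1417514830827713
top [array([ 0.2037, -0.1769,  0.045 ]), array([0.1471, 0.2567, 0.045 ]), array([0.598 , 0.0758, 0.045 ])] [array([0.5727, 0.0515, 0.045 ])]
side [array([0.6047, 0.0697, 0.045 ]), array([ 0.1967, -0.16  ,  0.045 ]), array([0.1405, 0.2602, 0.045 ])] [array([0.6125, 0.0735, 0.045 ])]
(560, 799, 3)
```

View pics/f.png

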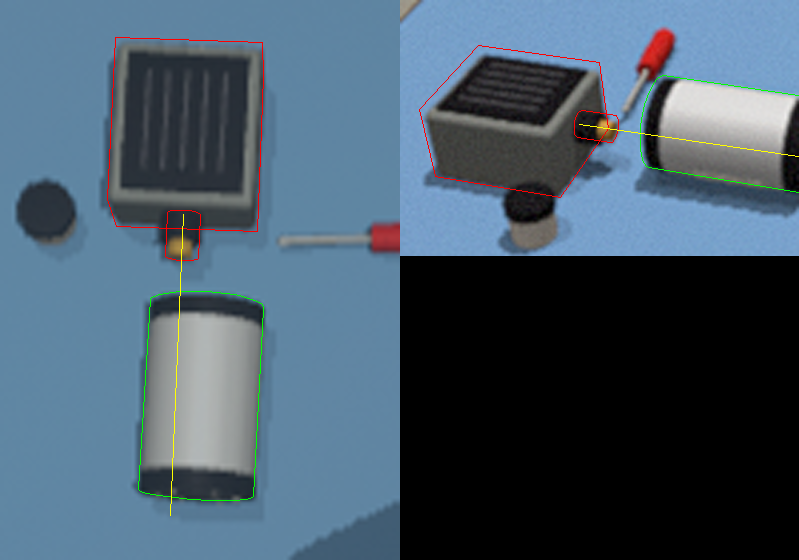

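```bash
cat > m.py <<'E'
from h import *
import h
def cmask(cam,kind,p,n=6):
    I=np.mean([imaging.read_camera(cam).astype(float) for _ in range(n)],0)
    B=cv2.resize(I.astype(np.float32),None,fx=1,fy=1)
    fg=((B[...,2]-B[...,0])/(B.sum(2)+1)<.06).astype(np.uint8)
    near=cv2.dilate((render(kind,cam,p)>0).astype(np.uint8),np.ones((9,9)))
    fg=fg*near
    if kind=='charger':
        j=[d for d in trace('jar',cam) if d['confidence']>.4]
        ign=sum((cv2.dilate(d['region'].astype(np.uint8),np.ones((5,5))) for d in j),np.zeros_like(fg))
    else: ign=np.zeros_like(fg)
    c,_=cv2.findContours(fg,cv2.RETR_EXTERNAL,cv2.CHAIN_APPROX_NONE)
    m=np.zeros_like(fg);cv2.drawContours(m,[max(c,key=cv2.contourArea)],-1,1,-1)
    return m.astype(np.float32),(1-np.minimum(ign,1)),I
def rend(kind,cam,p):
    if kind=='tube': return render(kind,cam,p)
    parts=pts(kind,p[:3]); b=parts[0]; b[b[:,2]>.01,2]=p[3]
    m=np.zeros((384*4,512*4),np.uint8)
    for q in parts:
        cv2.fillConvexPoly(m,cv2.convexHull(((proj(cam,q)+.5)*64).astype(np.int32)),1,shift=4)
    return cv2.resize(m.astype(np.float32),(512,384),interpolation=cv2.INTER_AREA)
def cfit(kind,p0,cams):
    M={c:cmask(c,kind,p0[:3]) for c in cams}
    cost=lambda p:sum((np.abs(rend(kind,c,p)-m)*w).sum()/m.sum() for c,(m,w,_) in M.items())
    p0=np.array(p0);S=np.vstack([p0]+[p0+d for d in np.diag([.01,.01,.08,.005][:len(p0)])])
    r=minimize(cost,p0,method='Nelder-Mead',options=dict(initial_simplex=S,xatol=1e-4,fatol=1e-5))
    return r.x,r.fun,M
def measure(pt,cams=(('top','side'),('top',),('side',))):
    for cs in cams:
        C,f,M=cfit('charger',(.502,.077,-.065,.08),cs);T,g,N=cfit('tube',pt,cs)
        d=T[:2]-C[:2];a=C[2]
        print(cs,C,round(f,3),T,round(g,3),'rel x,y mm',1000*np.array([np.cos(a)*d[0]+np.sin(a)*d[1],-np.sin(a)*d[0]+np.cos(a)*d[1]]),'yaw',T[2]-a)
    return M,N
E
python3 - <<'E'
from m import *
np.set_printoptions(precision=4,suppress=True)
M,N=measure((.494,.055,-.073)); print(ctrl.read_t())
I=cv2.resize(np.hstack([(imaging.read_camera('side'))[150:250,100:260]]),None,fx=4,fy=4)
m=M['side'][0]+N['side'][0]; J=cv2.resize(m[150:250,100:260],None,fx=4,fy=4,interpolation=0)>.5
I[J]=I[J]//2+[127,0,0]; cv2.imwrite('pics/g.png',I[:,:,::-1])
E
```

```text
('top', 'side') [ 0.5045  0.0766 -0.0664  0.0637] 0.221 [ 0.4891  0.0554 -0.075 ] 0.423 rel x,y mm [-13.9712 -22.1865] yaw -0.0086501196666251
('top',) [ 0.5168  0.0798 -0.0699  0.0235] 0.092 [ 0.4907  0.0546 -0.0722] 0.339 rel x,y mm [-24.2385 -26.8993] yaw -0.0023427946753400847
('side',) [ 0.5053  0.0788 -0.0957  0.0627] 0.046 [ 0.4891  0.0573 -0.0593] 0.079 rel x,y mm [-14.0389 -22.9891] yaw 0.036400525662274315
27.8083
```

View pics/g.png

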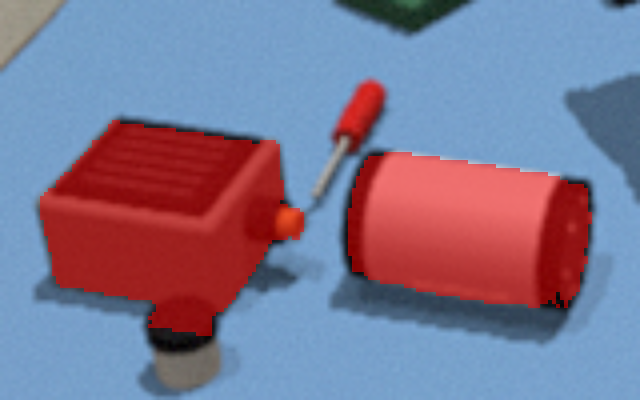

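```bash
python3 - <<'E'
from m import *
np.set_printoptions(precision=4,suppress=True)
for cam,(cx,cy) in(('top',(240,118)),('side',(172,205))):
    I=np.mean([imaging.read_camera(cam).astype(float) for _ in range(6)],0)
    s=I[cy-12:cy+13,cx-12:cx+13]; w=np.clip(s[...,0]-s[...,2]-15,0,None)
    yy,xx=np.mgrid[cy-12:cy+13,cx-12:cx+13]; c=[(w*xx).sum()/w.sum(),(w*yy).sum()/w.sum()]
    print(cam,'brass',np.array(c),toz(cam,c,.045))
    for k,(x0,y0,x1,y1) in {'top':{'bench':(200,130,220,150),'shadow':(0,0,1,1)},'side':{'bench':(120,240,130,250)}}[cam].items():
        q=I[y0:y1,x0:x1].mean((0,1));print(k,q,(q[2]-q[0])/q.sum())
    for t in (.07,.10,.13):
        fg=((I[...,2]-I[...,0])/(I.sum(2)+1)<t)
        if cam=='top':
            for r in (75,80,85,90,95,100,140,145,150,155,160,165,170,175):
                cols=np.where(fg[r,215:300])[0]+215
                if t==.10 : print(r,cols.min(),cols.max(),len(cols),end=' | ')
            if t==.10: print()
    if cam=='top':
        for r in (80,95,150): print(r,np.round(((I[...,2]-I[...,0])/(I.sum(2)+1))[r,218:290:1],2), I[r,218:290].sum(1).astype(int))
E
```

```text
top brass [239.5544 116.3537] [0.6152 0.07   0.045 ]
bench [ 95.6283 134.2562 162.6329] 0.17070470318733152
shadow [112.     112.     101.6667] -0.031729785056294764
75 224 260 17 | 80 224 260 21 | 85 223 259 22 | 90 223 259 24 | 95 223 259 27 | 100 222 258 28 | 140 232 260 29 | 145 232 259 28 | 150 232 259 28 | 155 231 259 29 | 160 231 259 29 | 165 231 258 28 | 170 230 258 29 | 175 242 246 5 | 
80 [0.17 0.17 0.17 0.17 0.18 0.1  0.02 0.01 0.06 0.1  0.1  0.1  0.1  0.06
 0.07 0.1  0.1  0.1  0.05 0.08 0.11 0.11 0.09 0.05 0.1  0.1  0.11 0.07
 0.05 0.1  0.11 0.1  0.07 0.07 0.1  0.11 0.11 0.11 0.09 0.01 0.01 0.02
 0.09 0.18 0.18 0.18 0.17 0.17 0.17 0.17 0.17 0.17 0.17 0.17 0.17 0.17
 0.17 0.17 0.17 0.17 0.17 0.17 0.17 0.17 0.17 0.17 0.17 0.17 0.17 0.17
 0.17 0.17] [388 388 388 389 282 239 311 356 182 144 143 142 142 192 180 144 142 141
 225 167 143 141 152 228 145 142 142 172 230 148 142 142 178 195 147 141
 143 142 152 349 339 286 216 345 350 349 386 388 389 389 389 388 388 390
 388 389 389 389 389 389 389 389 388 389 389 389 389 389 389 389 389 389]
95 [0.17 0.17 0.17 0.18 0.13 0.02 0.01
[... 695 characters left out ...]
.11
 0.02 0.01 0.01 0.01 0.01 0.01 0.01 0.01 0.   0.   0.   0.   0.01 0.01
 0.01 0.   0.   0.   0.   0.01 0.01 0.01 0.01 0.01 0.01 0.01 0.01 0.02
 0.16 0.17 0.17 0.17 0.17 0.17 0.17 0.17 0.17 0.17 0.17 0.17 0.17 0.17
 0.17 0.17 0.17 0.17 0.17 0.17 0.17 0.17 0.17 0.17 0.17 0.17 0.17 0.17
 0.17 0.17] [393 393 393 393 393 393 393 393 393 393 394 392 290 274 344 382 408 432
 448 463 473 484 495 506 518 530 537 539 539 532 525 515 506 490 476 473
 459 444 420 397 375 329 322 353 355 391 392 393 392 392 393 393 393 393
 393 393 393 393 393 393 393 393 392 393 393 393 393 393 392 391 392 393]
side brass [171.6307 204.6518] [0.615  0.0694 0.045 ]
bench [119.4717 160.06   201.4533] 0.1704453707842587
```

```bash
sed -i 's/<.06)/<.14)/' m.py; python3 - <<'E'
from m import *
np.set_printoptions(precision=4,suppress=True)
measure((.494,.055,-.073)); print(ctrl.read_t())
E
```

```text
('top', 'side') [ 0.5042  0.0791 -0.0777  0.0675] 0.074 [ 0.4914  0.055  -0.0749] 0.119 rel x,y mm [-10.854  -24.9825] yaw 0.002768929344375476
('top',) [ 0.5056  0.0789 -0.0742  0.0608] 0.028 [ 0.4915  0.0548 -0.0781] 0.052 rel x,y mm [-12.3232 -25.0351] yaw -0.003917617366913234
('side',) [ 0.5038  0.0727 -0.0584  0.0668] 0.037 [ 0.4902  0.0563 -0.0395] 0.061 rel x,y mm [-12.5701 -17.2564] yaw 0.018982340768164484
31.0583
```

Now that the masks separate cleanly, the fits agree. The charger is at about (0.504, 0.0787) with yaw −0.076, the tube is parallel to it, and 24.5 mm of roll is left.

```bash
python3 - <<'E'
from m import *
np.set_printoptions(precision=4,suppress=True)
stroke((.492,.055,-.075),.0245,-.012,feed=.05)
look((.494,.079,-.075),'h.png')
measure((.494,.079,-.075)); print(ctrl.read_t())
I=cv2.imread('pics/h.png')[55:195,195:295];cv2.imwrite('pics/i.png',cv2.resize(I,None,fx=4,fy=4,interpolation=2))
E
```

```text
hit True z 0.0894 f [ 0.1 -0.1  3.4] [-2.6 -0.7  5. ] stopped False end [0.495 0.092 0.089] t 36.4
both [ 0.4952  0.0796 -0.0723] 0.08075881004333496
top [ 0.4953  0.0793 -0.0764] 0.03602195903658867
side [ 0.4946  0.0803 -0.0596] 0.041877880692481995
('top', 'side') [ 0.5041  0.0784 -0.074   0.0677] 0.075 [ 0.4929  0.0793 -0.0685] 0.121 rel x,y mm [-11.1923   0.1161] yaw 0.005471259533303907
('top',) [ 0.5056  0.079  -0.0747  0.0603] 0.028 [ 0.4938  0.0793 -0.0685] 0.054 rel x,y mm [-11.8391  -0.5982] yaw 0.006189519140133229
('side',) [ 0.5037  0.075  -0.067   0.0673] 0.036 [ 0.4915  0.0807 -0.055 ] 0.062 rel x,y mm [-12.5586   4.9052] yaw 0.011915569884173915
41.2583
```

View pics/i.png

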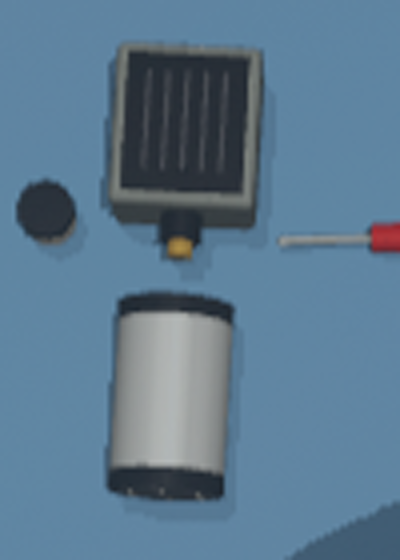

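The crop shows the tube axis running from (166,485) through (176,300) and meeting the brass nose at (180,247). The computed offset is under 1 mm, and the jar and screwdriver haven't moved. The arm is clear, so I'm handing in.

```bash
python3 -c "
from h import *
print(ctrl.finish_job(),ctrl.read_t())"
```

```text
the job is handed in; nothing more can be done
the job is handed in; nothing more can be done
```

I rolled the tube about 120 mm in five gentle fingertip strokes and handed the job in. By the last measurement it lies in line with the grey charger's plug to about 1 mm sideways and under 1° of yaw, by the top camera, about 11 mm further back than its ideal place along the plug's axis, which rolling cannot change.

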